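# Set out sample cups and reagent vials for a test run

### The job

Set out the next test run: stand the two lidded sample cups in the two square steel trays, one cup to a tray, and only when both cups are in place stand the two small capped vials in the two round steel dishes, one vial to a dish. Everything ends upright, flat on the floor of its tray or dish; set each piece down rather than dropping it, and do not knock any over. Leave the tall open tube and the roll of labels where they are.

Things in the scene. Friction and masses are not known exactly. Their poses are not given: they have to be found in the camera images.
- cup_1: lidded sample cup, loose, upright: white tapered cup, widest at its screw lid, 50 mm across the lid, 58 mm tall (the lid is the top 10 mm, the cup under it is at most 44 mm wide and narrower at the foot), about 60 g; red lid. Origin: centre of its underside, z axis up. Either cup may go in either tray. Can be gripped from above across the lid, any yaw
- cup_2: the other sample cup, same shape and size, about 60 g, yellow lid. Origin: centre of its underside, z axis up
- vial_1: small reagent vial with a white screw cap, loose, upright: body 23 mm in diameter, 50 mm tall with its cap (cap 20 mm wide, from 36 mm height up), about 30 g; green band. Origin: centre of its underside, z axis up. Either vial may go in either dish. Can be gripped from above across the body, any yaw
- vial_2: the other capped reagent vial, same shape and size, about 30 g, purple band. Origin: centre of its underside, z axis up
- tray_1: square steel tray, fixed: 80 x 80 mm outside, 10 mm high, walls 4 mm thick (72 x 72 mm inside), floor 4 mm above the worktop. Origin: centre of its underside, on the worktop; x and y axes along its sides
- tray_2: the other square steel tray, fixed, same size: 80 x 80 mm outside, 10 mm high, walls 4 mm thick (72 x 72 mm inside), floor 4 mm above the worktop. Origin: centre of its underside, on the worktop; x and y axes along its sides
- dish_1: round steel dish, fixed: 58 mm in diameter outside, 10 mm high, wall 3 mm thick (about 50 mm inside), floor 3 mm above the worktop. Origin: centre of its underside, on the worktop
- dish_2: the other round steel dish, fixed, same size: 58 mm in diameter outside, 10 mm high, wall 3 mm thick (about 50 mm inside), floor 3 mm above the worktop. Origin: centre of its underside, on the worktop
- open_tube: clear open screw-neck tube, 29 mm in diameter, 84 mm tall, loose, upright, about 40 g; stays where it is. Origin: centre of its underside, z axis up
- label_roll: roll of white labels lying flat, 61 mm in diameter, 30 mm high, with a hole, loose; stays where it is. Origin: centre of its underside, z axis up

How it is judged:
By the outcome, as a careful person would: the job done as asked, in the order asked, and still so for the second after the job is handed in, with the robot touching nothing.
It also fails if it takes over 104 s, if anything falls off the work surface, if the arm or the gripper's body presses on something with over 40 N, if the wrist force passes 120 N, or if a joint passes its speed limit or range.

### The arm

A 7-joint arm with a two-finger parallel gripper is mounted at the origin on a cart in front of the work surface, level with it; the furniture and walls round the work are solid. World frame = base frame: x ahead of the robot, y to its left, z up, the work surface at z = 0. Lengths are in m, angles in rad, forces in N, time in s.
With the tool pointing down it reaches from about 0.425 to 1.025 m from the base axis. Payload 9.4 kg.
Tool frame: the origin (TCP) lies at the very end of the fingers, on their centre line; the grasp point (between the pads) lies 19 mm behind it; z points along the fingers, y is the line along which they close (so a half turn about z gives the same grasp; the last joint's range is limited). The gripper opens to 93 mm and grips with 3 to 60 N. Pads are 15 mm wide; open, the fingers measure 128 mm over their backs; the gripper's body (75 mm by 188 mm) begins 65 mm behind the grasp point.
Start: joints at [1.046, 0.599, -0.003, 1.599, 0.002, 0.943, -0.08], TCP at [0.314, -0.654, 0.187] pointing down, gripper open.
Joint ranges: [-2.57, 2.57], [-0.35, 1.97], [-1.29, 1.29], [0.11, 2.56], [-1.05, 4.19], [0.11, 1.86], [-2.63, 2.63]. Speed limits (rad/s): [2.22, 2.22, 3.01, 3.01, 3.14, 3.14, 3.14].

### API

Orientations are given as a unit quaternion [x, y, z, w].
In Python, from plant import r gives the robot as it stands.
- The arm moves only by the tool apply_moves, never from a script. Its argument "motion" is one flat list of numbers, 4 for each row, row after row: the shift along the tool's x, y, z in m, then the turn about the tool's z in rad. In form: [dx, dy, dz, turn, dx, dy, dz, turn, ...]. A call has 1 to 20 rows; each row is the pose to reach, as a shift and turn from the pose commanded when the call began, along the tool's axes at that moment; what a row does not reach only later rows make up. A row lasts 1/8 s, in which the tool goes at most 62.5 mm and 10.7 degrees, less where a joint would pass 70% of its speed; a pose out of reach is approached as far as the arm can. A call with a gripper value outside its range is refused whole. "grip" is the closure, from -1 (fully open) to 1 (shut), set as the call begins (left out, the last holds). The fingers move at their own pace and stop on an object; "force" is the grip in N (left out, the last holds). Time passes only in rows, so rows that repeat a pose let the fingers close. It gives the time, the measured TCP pose, the force, the opening and the grip force at its end, in the units of the state.
- r.get_state(): the state, without advancing time (a new reading comes with each control period).
- r.capture(name): name is "scene" or "top" or "wrist"; returns a dict with "pixels" (420x560x3 uint8, blue, green, red), "range_z" (420x560 float32, m along the optical axis (not along the pixel's ray), 0 where there is no reading), "vertical_fov" (degrees; the focal length in pixels is half the picture's height over the tangent of half this angle, whatever the lens; pixels are square), "cx", "cy" (the principal point, pixels), "k1" (the pictures are not rectified: a ray, as slopes to the right and down, at radius r is drawn at 1 + k1 r^2 times it, then the intrinsics apply), "pose" (4x4, takes a point from camera to world coordinates); the wrist camera has in their place "hand_eye" (4x4, takes a point from camera to tool coordinates, whose origin is the TCP and whose axes are the flange's). Camera axes: x right, y up, looking along -z (the intrinsics and any distortion apply to the point x, -y, -z); pixel columns grow to the right and rows downward; lengths in m; the calibration is good to about 2 mm. A picture is of the moment at which its call begins: read the wrist's pose just before it.
- r.hand_in(): hands the job in; it is judged then, once.
Trained networks look in a picture, given as the dict that the camera call returned (one of the last four; its "shot" number tells which), for a name from the list of things; names that differ only in an ending like _2 or _b are one class to them, and where a whole thing is asked for, a point or a joint stands for the part that bears it (a point fixed in the world has none). Each returns a list of dicts, best first, with "p" (0 to 1); they miss things now and then, are a little off and sometimes report something else, mostly with a low value. They report only what shows in the picture. A call takes as long as a camera call.
- r.boxes_of(target, picture): "xyz" ([x, y, z] in m, in the coordinates of the camera as it stood for that picture, good to about 4 mm: the middle of the surface that is visible of it).
- r.trace(target, picture): "region" (420x560 bool, what is visible of it).
The state is a dict: "clock": time; "q": joint angles; "qvel": joint speeds; "tau": joint torques, N m; "tool_pos": TCP position; "tool_rot": TCP orientation; "ft_force": force on the tool from outside, world axes, zero at the start; "wrist_torque": the same for the moment, N m; "width": finger opening in m; "finger_force": force on a finger pad.
Only numpy, scipy, OpenCV 4.12 (cv2) and the standard library are available. Lean on these libraries where they do the work, as an engineer would, in place of code of your own. Each camera call takes 0.05 s, during which the arm holds its last target. There are 200 camera calls.

## Working session

There is one attempt and no reset: what is moved stays moved. The work goes in short steps, Python scripts to look and compute and a tool call to move; the robot and the scene stay as the last step left them, time stands still between calls to the robot, and variables do not carry over. Pictures are saved under pics/ and viewed, at most 14 in all, crops included, and the job is handed in when it is done.

Besides the shell and the picture viewer there is one more tool, called after "Request:" by a JSON object that holds its "api" and its "payload". apply_moves: Moves the arm, as the interface text tells. Its arguments: {"type":"object","properties":{"motion":{"type":"array"},"grip":{"type":"number"},"force":{"type":"number"}},"required":["motion"]}

```bash
ls; mkdir -p pics; cat > h.py <<'E'
import numpy as np,cv2
from plant import r
from scipy.spatial.transform import Rotation as R
def cloud(p,T):
    rz=p["range_z"];H,W=rz.shape;f=H/2/np.tan(np.radians(p["vertical_fov"])/2)
    v,u=np.mgrid[0:H,0:W].astype(float)
    K=np.array([[f,0,p["cx"]],[0,f,p["cy"]],[0,0,1]])
    s=cv2.undistortPoints(np.stack([u.ravel(),v.ravel()],1)[:,None],K,np.array([p["k1"],0,0,0,0.]))[:,0].reshape(H,W,2)
    P=np.stack([s[...,0]*rz,-s[...,1]*rz,-rz],-1)
    return P@T[:3,:3].T+T[:3,3]
def toolT(s):
    T=np.eye(4);T[:3,:3]=R.from_quat(s["tool_rot"]).as_matrix();T[:3,3]=s["tool_pos"];return T
E
python3 - <<'E'
from h import *
s=r.get_state();print(s)
for c in ("scene","top"):
    p=r.capture(c);cv2.imwrite(f"pics/{c}0.png",p["pixels"]);T=np.array(p["pose"]);C=cloud(p,T)
    print(c,T.round(3).tolist(),p["vertical_fov"],p["k1"])
    for n in("cup_1","vial_1","tray_1","dish_1","open_tube","label_roll"):
        for b in r.boxes_of(n,p):
            print(n,round(b["p"],2),(T[:3,:3]@np.array(b["xyz"])+T[:3,3]).round(3))
        for t in r.trace(n,p):
            m=t["region"]&(p["range_z"]>0);q=C[m]
            if len(q):
                zt=np.percentile(q[:,2],95);tp=q[q[:,2]>zt-.006]
                (cx,cy),rad=cv2.minEnclosingCircle(tp[:,:2].astype(np.float32))
                print("  tr",round(t["p"],2),len(q),"mid",((q.max(0)+q.min(0))/2).round(3),"top",round(zt,3),round(cx,3),round(cy,3),round(rad,3), p["pixels"][m].mean(0).astype(int), cv2.minAreaRect(tp[:,:2].astype(np.float32)*1000)[2])
E
```

```text
pics
{'clock': 0.0, 'q': array([ 1.04629163,  0.60011402, -0.00255489,  1.6001298 ,  0.00180474,
        0.94290572, -0.07977661]), 'qvel': array([-0.00029367, -0.0003894 ,  0.000745  ,  0.00074147, -0.00290551,
        0.00050022,  0.00014604]), 'tau': array([-1.01749221e-03, -7.65080380e+01,  1.49766136e+00, -2.52342135e+01,
       -5.22681233e-02,  1.70168665e-02,  1.73057324e-04]), 'tool_pos': array([ 0.31366601, -0.65303344,  0.18606789]), 'tool_rot': array([ 9.75027648e-01,  2.22082150e-01, -2.40124512e-04, -7.39329361e-04]), 'ft_force': array([-0.22131697, -0.19324367, -0.81563311]), 'wrist_torque': array([-0.01107099, -0.0001353 ,  0.04664486]), 'finger_force': 0.0, 'width': 0.09317094274277922}
scene [[-0.828, 0.432, -0.356, 0.237], [-0.56, -0.654, 0.509, 0.521], [-0.013, 0.621, 0.783, 0.755], [0.0, 0.0, 0.0, 1.0]] 49.774239658284095 0.04372274279154132
cup_1 0.73 [0.435 0.304 0.065]
cup_1 0.72 [0.437 0.182 0.054]
  tr 0.59 809 mid [0.442 0.177 0.031] top 0.06 0.442 0.177 0.026 [ 25 119 138] 33.61884689331055
  tr 0.57 952 mid [0.438 0.287 0.03 ] top 0.06 0.438 0.297 0.025 [
[... 1715 characters left out ...]
] top 0.011 0.422 0.06 0.053 [123 117 113] 89.41045379638672
  tr 0.58 1195 mid [ 0.524 -0.164  0.006] top 0.011 0.522 -0.164 0.055 [125 120 115] 78.18675231933594
dish_1 0.62 [0.564 0.093 0.   ]
dish_1 0.59 [0.674 0.182 0.003]
  tr 0.77 456 mid [0.56  0.093 0.005] top 0.011 0.559 0.093 0.029 [127 121 117] 89.75030517578125
  tr 0.7 411 mid [0.674 0.175 0.005] top 0.011 0.673 0.175 0.029 [127 121 116] 88.84272766113281
open_tube 0.7 [ 0.563 -0.034  0.075]
  tr 0.57 193 mid [ 0.567 -0.042  0.043] top 0.085 0.564 -0.038 0.014 [162 160 157] 88.728271484375
label_roll 0.58 [ 0.438 -0.044  0.031]
  tr 0.85 531 mid [ 0.441 -0.046  0.016] top 0.033 0.441 -0.047 0.031 [118 118 116] 88.59022521972656
```

View pics/scene0.png

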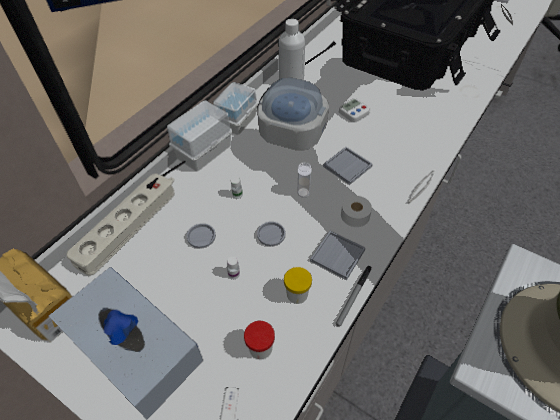

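View pics/top0.png

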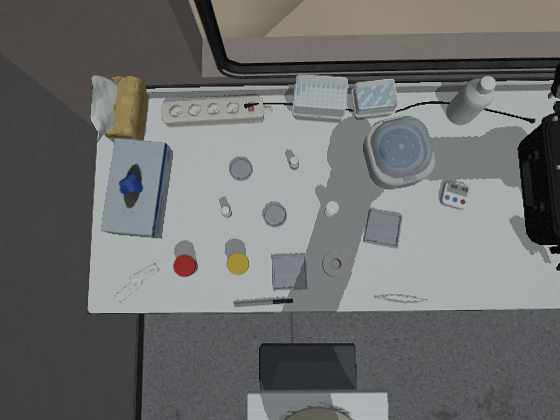

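The scene picture shows the red cup at (259,340), the yellow cup at (298,283), the vials at (236,187) and (233,267), the dishes at (200,236) and (270,233), and the trays at (348,165) and (337,254). The network positions agree with both pictures. Next I check the taller obstacles for clearance and refine the tray fits.

```bash
cat >> h.py <<'E'
def go(x,y,z,yaw,s=None):
    """shift/turn from current pose to TCP x,y,z with tool x at yaw (rad); half-turn equivalents chosen nearest"""
    s=s or r.get_state();T=toolT(s);M=T[:3,:3]
    d=M.T@(np.array([x,y,z])-T[:3,3]);y0=np.arctan2(M[1,0],M[0,0])
    t=-(yaw-y0);t=(t+np.pi/2)%np.pi-np.pi/2
    return d.round(4),round(t,3)
E
python3 - <<'E'
from h import *
cs=[]
for c in("scene","top"):
    p=r.capture(c);C=cloud(p,np.array(p["pose"]));cs.append(C[p["range_z"]>0])
    for t in r.trace("tray_1",p):
        q=C[t["region"]];q=q[q[:,2]>.007];print(c,[np.round(a,1) for a in cv2.minAreaRect(q[:,:2].astype(np.float32)*1000)])
P=np.vstack(cs);np.save("P.npy",P)
g=np.zeros((16,24))
for x,y,z in P:
    i,j=int((x-.3)//.04),int((y+.48)//.04)
    if 0<=i<16 and 0<=j<24:g[i,j]=max(g[i,j],z)
print("y",[round(-.48+.04*j,2) for j in range(24)])
for i in range(16):print(round(.3+.04*i,2),(g[i]*100).astype(int))
pts=dict(yel=(.4425,.1765,0),red=(.4395,.2975,0),t1=(.425,.061,0),t2=(.523,-.164,0),v1=(.564,.206,0),v2=(.680,.047,0),d1=(.5595,.093,0),d2=(.6735,.175,0))
for n,(x,y,_) in pts.items():
    for off in (0,45,90,135):
        a=np.arctan2(y,x)+np.radians(off);c,s=np.cos(a),np.sin(a)
        d=P[:,:2]-[x,y];u=abs(d@[c,s]);v=abs(d@[-s,c])
        k=(u<.115)&(v<.055);print(n,off,round(P[k,2].max(),3),end='; ')
    print()
E
```

```text
scene [array([358.8, 275.2]), array([ 95.2, 539.8]), np.float64(16.5)]
scene [array([412.7, 162.3]), array([103.9, 791.7]), np.float64(18.7)]
top [array([422.4,  60.6]), array([79.6, 79.1]), np.float64(89.4)]
top [array([492.2, -71.7]), array([105.6, 300.3]), np.float64(18.6)]
y [-0.48, -0.44, -0.4, -0.36, -0.32, -0.28, -0.24, -0.2, -0.16, -0.12, -0.08, -0.04, 0.0, 0.04, 0.08, 0.12, 0.16, 0.2, 0.24, 0.28, 0.32, 0.36, 0.4, 0.44]
0.3 [0 0 0 0 0 0 0 0 0 0 0 0 0 0 0 0 0 0 0 0 0 0 0 0]
0.34 [0 0 0 0 0 0 0 0 0 0 0 0 0 1 1 1 1 0 0 0 0 0 0 0]
0.38 [0 0 0 0 0 0 0 0 0 0 3 3 1 1 1 0 6 0 0 6 0 0 0 0]
0.42 [0 0 0 0 0 0 0 0 0 0 3 3 1 1 1 6 6 6 6 6 6 0 0 0]
0.46 [0 0 0 0 0 0 0 1 1 1 3 3 1 1 0 5 6 0 0 6 0 0 0 0]
0.5 [14  0  0  0  0  0  1  1  1  1  0  0  0  1  1  0  0  0  0  0  0  7  7  7]
0.54 [10  0  1  2  1  0  1  1  1  0  8  8  0  1  1  1  5  5  0  0  7  7  8  8]
0.58 [14  0  2  2  2  0  8  7  7  0  0  0  0  1  1  0  0  0  0  0  7 10 11  8]
0.62 [14  0  1  2  2 11 11 11 11  0  0  0  0  0  0  1  1  1  0  0  7 10 11  7]
0.66 [10  0  0  0  0 11 12 12 11  0  0  0  5  5  0  1  1  1  0  0  7  8  7  7]

[... 199 characters left out ...]
10  9  4  5  5  4  4  4  4  4  9 14]
0.82 [ 0  0 16 16  0  0  0  8  8  9 10 10 10 10  4  5  5  4  4  4  4  4 10 16]
0.86 [ 9  9  9  9  9  9  9  9  9  9  9 10 10  9  9  9 43 44 40 37 37 37 37 38]
0.9 [ 9  9  9  9  9  9  9  9  9  9  9  9  9  9  9  9 33 44 33  0  0  0  0  0]
yel 0 0.063; yel 45 0.063; yel 90 0.063; yel 135 0.063; 
red 0 0.078; red 45 0.078; red 90 0.063; red 135 0.063; 
t1 0 0.016; t1 45 0.063; t1 90 0.063; t1 135 0.035; 
t2 0 0.111; t2 45 0.11; t2 90 0.015; t2 135 0.071; 
v1 0 0.063; v1 45 0.054; v1 90 0.054; v1 135 0.06; 
v2 0 0.101; v2 45 0.053; v2 90 0.053; v2 135 0.101; 
d1 0 0.027; d1 45 0.051; d1 90 0.069; d1 135 0.03; 
d2 0 0.052; d2 45 0.014; d2 90 0.018; d2 135 0.054;
```

```bash
python3 - <<'E'
from h import *
for p in [(.38,-.5,.2),(.5,-.25,.2),(.52,-.02,.19),(.4425,.1765,.13)]:print(go(*p,0))
E
```

```text
(array([ 0.1261, -0.1098, -0.0131]), np.float64(0.448))
(array([ 0.3425, -0.2831, -0.0131]), np.float64(0.448))
(array([ 0.4601, -0.4818, -0.0031]), np.float64(0.448))
(array([ 0.4753, -0.6925,  0.0569]), np.float64(0.448))
```

Request:
{"api": "apply_moves", "payload": {"motion": [0.042,-0.037,-0.004,0.09,0.084,-0.073,-0.009,0.18,0.126,-0.11,-0.013,0.27,0.17,-0.145,-0.013,0.36,0.214,-0.18,-0.013,0.448,0.257,-0.214,-0.013,0.448,0.3,-0.249,-0.013,0.448,0.3425,-0.283,-0.013,0.448,0.372,-0.333,-0.01,0.448,0.401,-0.382,-0.008,0.448,0.43,-0.432,-0.005,0.448,0.46,-0.482,-0.003,0.448,0.464,-0.535,0.01,0.448,0.468,-0.588,0.025,0.448,0.472,-0.64,0.04,0.448,0.4753,-0.6925,0.057,0.448,0.4753,-0.6925,0.057,0.448,0.4753,-0.6925,0.057,0.448,0.4753,-0.6925,0.057,0.448], "grip": -1, "force": 20}}

```text
clock: 3.88
tool_pos: [0.4433, 0.1753, 0.1303]
tool_rot: [1.0, -0.001, 0.0, 0.0]
ft_force: [0.7, 0.5, 0.1]
width: 0.0926
finger_force: 0.0
```

```bash
cat >> h.py <<'E'
def wrist(name=None,n="cup_1"):
    s=r.get_state();p=r.capture("wrist");C=cloud(p,toolT(s)@np.array(p["hand_eye"]))
    if name:cv2.imwrite(f"pics/{name}.png",p["pixels"])
    print("tcp",s["tool_pos"].round(4),"w",round(s["width"],4),"f",round(s["finger_force"],1),"q",s["q"].round(2),"t",s["clock"],"ft",s["ft_force"].round(1))
    for t in r.trace(n,p):
        m=t["region"]&(p["range_z"]>0);q=C[m]
        if len(q)<20:continue
        zt=np.percentile(q[:,2],95);tp=q[q[:,2]>zt-.006]
        lo,hi=np.percentile(tp[:,:2],1,0),np.percentile(tp[:,:2],99,0)
        print(n,round(t["p"],2),len(q),"top",round(zt,3),"c",((lo+hi)/2).round(4),"size",(hi-lo).round(3),p["pixels"][m].mean(0).astype(int))
    return s,p,C
E
python3 - <<'E'
from h import *
s,p,C=wrist("w1")
print(go(.4425,.1765,.034,0,s))
E
```

```text
tcp [0.4433 0.1753 0.1303] w 0.0926 f 0.0 q [-0.51  0.39  0.02  2.21 -0.01  0.53 -2.05] t 3.875 ft [0.7 0.5 0.1]
cup_1 0.94 2796 top 0.059 c [0.4407 0.1747] size [0.046 0.046] [23 69 81]
cup_1 0.73 3405 top 0.059 c [0.4374 0.2951] size [0.047 0.047] [34 34 98]
cup_1 0.16 1829 top 0.063 c [ 0.56   -0.0299] size [0.022 0.01 ] [80 81 82]
(array([-0.0008, -0.0012,  0.0963]), np.float64(-0.002))
```

View pics/w1.png

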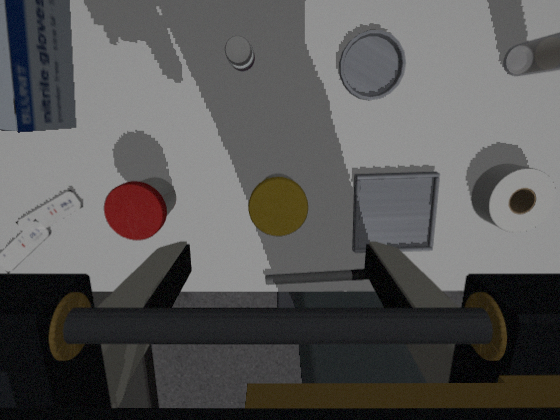

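The wrist view shows the yellow lid at (278,207), centred between the fingers, and the red lid at (135,211). The grasp position is confirmed to within 2 mm.

Request:
{"api": "apply_moves", "payload": {"motion": [-0.0013,-0.0005,0.04,0,-0.0013,-0.0005,0.075,0,-0.0013,-0.0005,0.09,0,-0.0013,-0.0005,0.096,0,-0.0013,-0.0005,0.096,0]}}

```text
clock: 4.6
tool_pos: [0.4415, 0.1766, 0.034]
tool_rot: [1.0, -0.001, -0.0, 0.0]
ft_force: [-0.5, -0.7, -0.9]
width: 0.0928
finger_force: 0.0
```

Request:
{"api": "apply_moves", "payload": {"motion": [0,0,0,0,0,0,0,0,0,0,0,0,0,0,0,0,0,0,0,0,0,0,0,0,0,0,0,0,0,0,0,0], "grip": 1, "force": 20}}

```text
clock: 5.6
tool_pos: [0.4412, 0.177, 0.0339]
tool_rot: [1.0, -0.0, -0.0, 0.0]
ft_force: [-0.1, -0.2, 0.6]
width: 0.0176
finger_force: 0.0
```

The opening is 17.6 mm with no force, so the fingers aren't holding the lid. I'll look before doing anything else.

```bash
python3 - <<'E'
from h import *
s,p,C=wrist()
a=p["pixels"]
q=r.capture("scene");cv2.imwrite("pics/m2.png",np.hstack([cv2.resize(a,(400,300)),cv2.resize(q["pixels"][200:400,180:400],(400,300),interpolation=cv2.INTER_CUBIC)]))
E
```

```text
tcp [0.4412 0.177  0.0339] w 0.0176 f 0.0 q [-0.51  0.57  0.01  2.29 -0.02  0.28 -2.06] t 5.6 ft [-0.1 -0.2  0.6]
cup_1 0.85 8043 top 0.059 c [0.4379 0.2948] size [0.046 0.047] [ 41  42 109]
cup_1 0.61 4679 top 0.059 c [0.4409 0.1747] size [0.047 0.044] [32 80 93]
```

View pics/m2.png

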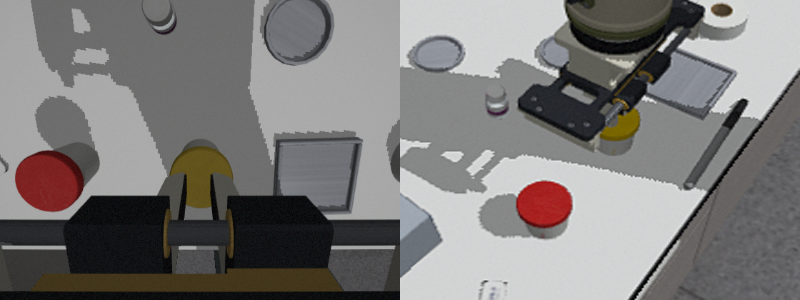

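```bash
python3 - <<'E'
from h import *
s=r.get_state();p=r.capture("wrist");he=np.array(p["hand_eye"]);print(he.round(3).tolist(),p["vertical_fov"],p["k1"],p["cx"],p["cy"])
C=cloud(p,he);z=p["range_z"]
for v in range(200,400,15):
    print(v,[tuple((C[v,u]*1000).round().astype(int)) if z[v,u]>0 else None for u in (240,260,280,300,320)])
T=np.linalg.inv(he);f=210/np.tan(np.radians(p["vertical_fov"])/2)
for z0 in(0,-.019,-.05,-.08):
    c=T@[0,0,z0,1];print(z0,p["cx"]+f*c[0]/-c[2],p["cy"]+f*-c[1]/-c[2],-c[2])
q=r.capture("top");Cq=cloud(q,np.array(q["pose"]));cv2.imwrite("pics/m3.png",cv2.resize(q["pixels"][170:320,150:350],(800,600)))
cv2.imwrite("pics/m4.png",p["pixels"])
E
```

```text
[[-0.001, 0.963, 0.269, 0.074], [1.0, 0.001, -0.001, -0.0], [-0.001, 0.269, -0.963, -0.198], [0.0, 0.0, 0.0, 1.0]] 63.685794030452975 -0.006255579469328499 277.43764899290676 206.16298955807636
200 [(np.int64(14), np.int64(-26), np.int64(34)), (np.int64(14), np.int64(-12), np.int64(33)), (np.int64(20), np.int64(2), np.int64(11)), (np.int64(14), np.int64(16), np.int64(34)), (np.int64(14), np.int64(30), np.int64(34))]
215 [(np.int64(3), np.int64(-27), np.int64(34)), (np.int64(20), np.int64(-9), np.int64(-23)), (np.int64(21), np.int64(1), np.int64(-24)), (np.int64(20), np.int64(12), np.int64(-24)), (np.int64(3), np.int64(31), np.int64(34))]
230 [(np.int64(-8), np.int64(-27), np.int64(33)), (np.int64(12), np.int64(-9), np.int64(-25)), (np.int64(12), np.int64(1), np.int64(-25)), (np.int64(12), np.int64(12), np.int64(-25)), (np.int64(12), np.int64(23), np.int64(-24))]
245 [(np.int64(3), np.int64(-21), np.int64(-24)), (np.int64(9), np.int64(-9), np.int64(-37)), (np.int64(3), np.int64(1), np.int64(-23)), (np.int64(8), np.int64(12), np.int64(-37)), (np.int64(3), np.int64(24), np.int64(-24))]

[... 1827 characters left out ...]
64(20), np.int64(-8), np.int64(-139)), (np.int64(11), np.int64(-4), np.int64(-130)), (np.int64(-840), np.int64(9), np.int64(787)), (np.int64(21), np.int64(5), np.int64(-141)), (np.int64(22), np.int64(9), np.int64(-141))]
395 [(np.int64(22), np.int64(-7), np.int64(-145)), (np.int64(21), np.int64(-3), np.int64(-145)), (np.int64(21), np.int64(0), np.int64(-145)), (np.int64(21), np.int64(4), np.int64(-145)), (np.int64(21), np.int64(8), np.int64(-145))]
0 277.29747647662407 235.12759534209948 0.2104720345625736
-0.019 277.30787620438014 246.8849030285438 0.19217340737617208
-0.05 277.3298780160018 271.7588300162347 0.16231775249309593
-0.08 277.3605451708055 306.42927364250374 0.13342518325140934
```

View pics/m4.png

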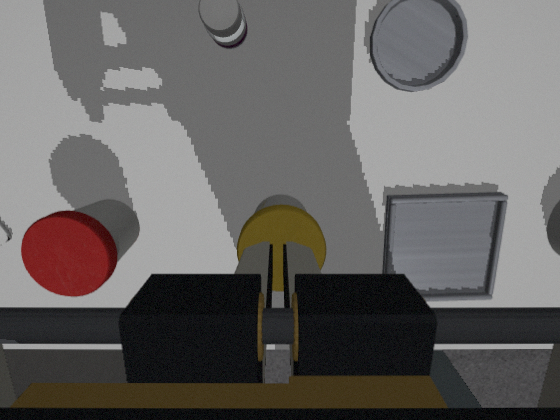

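The fingers look like they end about 25 mm short of the stated TCP, so they closed just above the lid. The cup hasn't moved. I'll rise, open and measure the fingertips in tool coordinates.

Request:
{"api": "apply_moves", "payload": {"motion": [0,0,-0.015,0,0,0,-0.04,0,0,0,-0.06,0,0,0,-0.06,0,0,0,-0.06,0]}}

```text
clock: 6.48
tool_pos: [0.441, 0.1769, 0.0935]
tool_rot: [1.0, -0.0, -0.0, 0.0]
ft_force: [0.0, -0.5, -0.6]
width: 0.0003
finger_force: 0.0
```

```bash
python3 - <<'E'
from h import *
s,p,C=wrist("m5")
he=np.array(p["hand_eye"]);L=cloud(p,he);z=p["range_z"]>0
m=z&(abs(L[...,1])<.07)&(abs(L[...,0])<.03)&(L[...,2]<.01)&(L[...,2]>-.1)
q=L[m];print(len(q))
for a in np.arange(-.1,.01,.01):
    k=(q[:,2]>=a)&(q[:,2]<a+.01)
    if k.sum():print(round(a,3),k.sum(),q[k].min(0).round(3),q[k].max(0).round(3))
E
```

```text
tcp [0.441  0.1769 0.0935] w 0.0003 f 0.0 q [-0.51  0.45  0.02  2.25 -0.02  0.44 -2.05] t 6.475 ft [ 0.  -0.5 -0.6]
cup_1 0.57 3579 top 0.059 c [0.4432 0.1749] size [0.042 0.046] [29 77 91]
2252
-0.1 12 [ 0.006 -0.001 -0.092] [ 0.008  0.001 -0.09 ]
-0.09 95 [ 0.006 -0.002 -0.09 ] [ 0.009  0.003 -0.08 ]
-0.08 145 [ 0.006 -0.003 -0.08 ] [ 0.009  0.003 -0.07 ]
-0.07 625 [ 0.006 -0.016 -0.07 ] [ 0.009  0.016 -0.06 ]
-0.06 658 [-0.009 -0.015 -0.06 ] [ 0.009  0.016 -0.05 ]
-0.05 492 [ 0.006 -0.015 -0.05 ] [ 0.009  0.015 -0.04 ]
-0.04 225 [ 0.006 -0.013 -0.04 ] [ 0.009  0.014 -0.031]
```

View pics/m5.png

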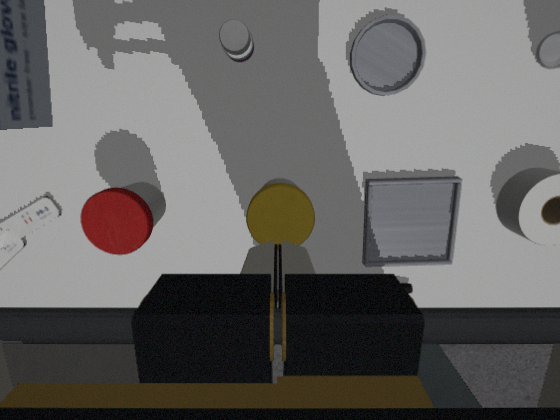

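The wrist picture shows the closed fingertips at (278,245) above the undisturbed yellow lid. In tool coordinates they end at z = -31 mm, so the stated TCP lies 31 mm past the real tips. I'll command 31 mm lower from here on.

Request:
{"api": "apply_moves", "payload": {"motion": [0.0005,0.001,0,0,0.0005,0.001,0,0,0.0005,0.001,0,0,0.0005,0.001,0,0,0.0005,0.001,0,0,0.0005,0.001,0.01,0,0.0005,0.001,0.02,0,0.0005,0.001,0.03,0,0.0005,0.001,0.04,0,0.0005,0.001,0.05,0,0.0005,0.001,0.06,0,0.0005,0.001,0.07,0,0.0005,0.001,0.08,0,0.0005,0.001,0.087,0,0.0005,0.001,0.0905,0,0.0005,0.001,0.0905,0], "grip": -1}}

```text
clock: 8.57
tool_pos: [0.4416, 0.176, 0.0033]
tool_rot: [1.0, -0.0, -0.0, 0.0]
ft_force: [0.1, -0.2, 0.1]
width: 0.0926
finger_force: 0.0
```

Request:
{"api": "apply_moves", "payload": {"motion": [0,0,0,0,0,0,0,0,0,0,0,0,0,0,0,0,0,0,0,0,0,0,0,0,0,0,0,0], "grip": 1, "force": 20}}

```text
clock: 9.45
tool_pos: [0.4417, 0.176, 0.0034]
tool_rot: [1.0, -0.0, 0.0, -0.0]
ft_force: [0.0, -0.5, 0.6]
width: 0.0498
finger_force: 20.0
```

Request:
{"api": "apply_moves", "payload": {"motion": [0,0,-0.02,0,0,0,-0.06,0,0,0,-0.11,0,0.003,0.015,-0.13,0,0.013,0.055,-0.13,0,0.025,0.105,-0.13,0,0.037,0.155,-0.13,0,0.049,0.205,-0.13,0,0.061,0.255,-0.13,0,0.071,0.3,-0.13,0,0.078,0.328,-0.13,0,0.081,0.34,-0.12,0,0.081,0.34,-0.12,0]}}

```text
clock: 11.08
tool_pos: [0.5218, -0.1638, 0.1222]
tool_rot: [1.0, -0.0, -0.001, -0.0]
ft_force: [-0.2, -0.5, 0.8]
width: 0.0493
finger_force: 20.0
```

```bash
python3 - <<'E'
from h import *
s,p,C=wrist("m6","tray_1");print(go(.523,-.164,.0075,0,s))
E
```

```text
tcp [ 0.5218 -0.1638  0.1222] w 0.0493 f 20.0 q [ 0.2   0.48  0.01  2.07 -0.01  0.6  -1.36] t 11.075 ft [-0.2 -0.5  0.8]
tray_1 0.71 2515 top 0.01 c [0.4356 0.059 ] size [0.05  0.079] [58 56 55]
tray_1 0.66 5626 top 0.01 c [ 0.5271 -0.1653] size [0.077 0.087] [94 90 88]
(array([0.0015, 0.0003, 0.1147]), np.float64(-0.001))
```

View pics/m6.png

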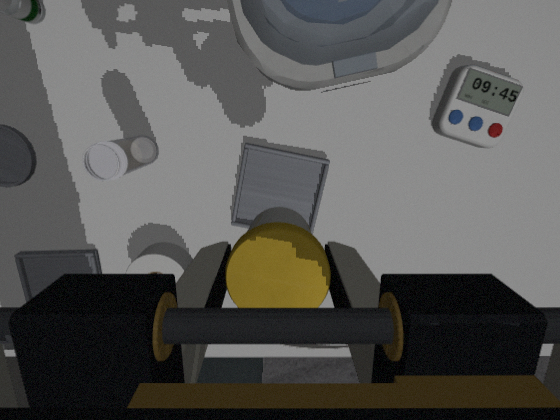

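The yellow cup is held upright at (278,270), with tray 2 directly below it in line (240–325, 145–235). I'll lower and release.

Request:
{"api": "apply_moves", "payload": {"motion": [0.001,0,0.03,0,0.001,0,0.06,0,0.001,0,0.085,0,0.001,0,0.1,0,0.001,0,0.107,0,0.001,0,0.111,0,0.001,0,0.113,0,0.001,0,0.1148,0,0.001,0,0.1148,0,0.001,0,0.1148,0]}}

```text
clock: 12.42
tool_pos: [0.5237, -0.1641, 0.0088]
tool_rot: [1.0, -0.0, 0.0, 0.0]
ft_force: [0.1, 0.7, -0.2]
width: 0.0497
finger_force: 20.0
```

Request:
{"api": "apply_moves", "payload": {"motion": [0,0,0,0,0,0,0,0,0,0,0,0,0,0,0,0,0,0,0,0,0,0,-0.01,0,0,0,-0.03,0,0,0,-0.06,0,0,0,-0.1,0,0,0,-0.13,0,0,0,-0.13,0], "grip": -1}}

```text
clock: 13.8
tool_pos: [0.5249, -0.1644, 0.1414]
tool_rot: [1.0, -0.0, 0.002, 0.001]
ft_force: [0.6, 0.2, -0.8]
width: 0.0932
finger_force: 0.0
```

```bash
python3 - <<'E'
from h import *
s,p,C=wrist();print(go(.4385,.2965,.0035,0,s))
E
```

```text
tcp [ 0.5249 -0.1644  0.1414] w 0.0932 f 0.0 q [ 0.19  0.45  0.01  2.05 -0.01  0.64 -1.36] t 13.8 ft [ 0.6  0.2 -0.8]
cup_1 0.91 2751 top 0.063 c [ 0.5226 -0.1652] size [0.047 0.046] [ 32  89 106]
(array([-0.0873, -0.461 ,  0.137 ]), np.float64(-0.0))
```

Request:
{"api": "apply_moves", "payload": {"motion": [-0.003,-0.02,0,0,-0.012,-0.065,0,0,-0.022,-0.12,0,0,-0.033,-0.175,0,0,-0.044,-0.23,0,0,-0.054,-0.285,0,0,-0.064,-0.34,0,0,-0.075,-0.395,0.01,0,-0.083,-0.435,0.02,0,-0.087,-0.455,0.04,0,-0.0875,-0.461,0.05,0,-0.0875,-0.461,0.05,0]}}

```text
clock: 15.4
tool_pos: [0.4351, 0.2965, 0.0876]
tool_rot: [1.0, 0.0, -0.001, 0.001]
ft_force: [0.5, 0.2, 0.6]
width: 0.0934
finger_force: 0.0
```

```bash
python3 - <<'E'
from h import *
s,p,C=wrist();print(go(.4385,.2965,.0035,0,s))
E
```

```text
tcp [0.4351 0.2965 0.0876] w 0.0934 f 0.0 q [-0.72  0.51  0.02  2.14 -0.02  0.49 -2.26] t 15.4 ft [0.5 0.2 0.6]
(array([ 0.0036, -0.0002,  0.084 ]), np.float64(0.0))
```

Request:
{"api": "apply_moves", "payload": {"motion": [0.003,0,0.02,0,0.003,0,0.04,0,0.003,0,0.06,0,0.003,0,0.075,0,0.003,0,0.082,0,0.003,0,0.084,0,0.003,0,0.084,0]}}

```text
clock: 16.38
tool_pos: [0.4394, 0.2971, 0.0049]
tool_rot: [1.0, -0.0, 0.0, -0.0]
ft_force: [0.5, -0.3, -0.7]
width: 0.0927
finger_force: 0.0
```

Request:
{"api": "apply_moves", "payload": {"motion": [0,0,0,0,0,0,0,0,0,0,0,0,0,0,0,0,0,0,0,0,0,0,0,0,0,0,0,0], "grip": 1, "force": 20}}

```text
clock: 17.25
tool_pos: [0.4392, 0.297, 0.0046]
tool_rot: [1.0, -0.0, -0.0, 0.0]
ft_force: [1.2, 0.6, 0.2]
width: 0.0492
finger_force: 20.0
```

```bash
python3 - <<'E'
from h import *
s=r.get_state();print(s["tool_pos"],go(.426,.061,.0075,0,s))
E
```

```text
[0.43922723 0.29700009 0.00460713] (array([-0.0132,  0.236 , -0.0029]), np.float64(-0.0))
```

Request:
{"api": "apply_moves", "payload": {"motion": [0,0,-0.02,0,0,0,-0.05,0,0,0.005,-0.08,0,0,0.025,-0.09,0,0,0.065,-0.09,0,0,0.115,-0.09,0,-0.004,0.16,-0.09,0,-0.008,0.2,-0.09,0,-0.011,0.225,-0.09,0,-0.012,0.236,-0.085,0,-0.012,0.236,-0.06,0,-0.012,0.236,-0.04,0,-0.012,0.236,-0.04,0]}}

```text
clock: 18.88
tool_pos: [0.426, 0.061, 0.0432]
tool_rot: [1.0, 0.0, -0.002, 0.0]
ft_force: [-0.3, -0.5, -0.0]
width: 0.0493
finger_force: 20.0
```

```bash
python3 - <<'E'
from h import *
s,p,C=wrist(None,"tray_1");print(go(.426,.061,.0086,0,s))
E
```

```text
tcp [0.426  0.061  0.0432] w 0.0493 f 20.0 q [-0.26  0.52 -0.02  2.38  0.04  0.24 -1.89] t 18.875 ft [-0.3 -0.5 -0. ]
tray_1 0.94 6286 top 0.01 c [0.434  0.0593] size [0.053 0.079] [93 89 88]
(array([ 0.0001, -0.    ,  0.0346]), np.float64(0.001))
```

Request:
{"api": "apply_moves", "payload": {"motion": [0.004,0,0.005,0,0.004,0,0.015,0,0.004,0,0.023,0,0.004,0,0.029,0,0.004,0,0.032,0,0.004,0,0.034,0,0.004,0,0.035,0,0.004,0,0.035,0,0.004,0,0.035,0]}}

```text
clock: 20.1
tool_pos: [0.4313, 0.061, 0.0097]
tool_rot: [1.0, -0.0, 0.0, -0.0]
ft_force: [-0.3, -0.3, 0.1]
width: 0.0495
finger_force: 20.0
```

```bash
python3 - <<'E'
from h import *
s=r.get_state();print(s["tool_pos"],s["q"],s["ft_force"])
E
```

```text
[0.43127027 0.06102744 0.00973703] [-0.26208294  0.59863673 -0.01276546  2.38993365  0.04730683  0.15295185
 -1.89039709] [-0.28161499 -0.28135051  0.07091729]
```

Request:
{"api": "apply_moves", "payload": {"motion": [0,0,0.0006,0,0,0,0.0012,0,0,0,0.0012,0,0,0,0.0012,0]}}

```text
clock: 20.6
tool_pos: [0.4313, 0.061, 0.0085]
tool_rot: [1.0, -0.0, 0.0, -0.0]
ft_force: [0.6, -0.1, 3.5]
width: 0.0494
finger_force: 20.0
```

Request:
{"api": "apply_moves", "payload": {"motion": [0,0,0,0,0,0,0,0,0,0,0,0,0,0,0,0,0,0,0,0,0.001,0,-0.01,0,0.003,0,-0.03,0,0.01,0,-0.06,0,0.02,0,-0.1,0,0.03,0,-0.13,0,0.03,0,-0.13,0], "grip": -1}}

```text
clock: 21.98
tool_pos: [0.463, 0.0612, 0.141]
tool_rot: [1.0, -0.0, 0.003, -0.001]
ft_force: [-0.2, -0.1, -0.6]
width: 0.0929
finger_force: 0.0
```

```bash
python3 - <<'E'
from h import *
s,p,C=wrist()
for c in("scene","top"):
    p=r.capture(c);C=cloud(p,np.array(p["pose"]))
    for n in("cup_1","vial_1"):
        for t in r.trace(n,p):
            q=C[t["region"]&(p["range_z"]>0)];zt=np.percentile(q[:,2],95);tp=q[q[:,2]>zt-.006]
            print(c,n,round(t["p"],2),zt.round(3),((tp.max(0)+tp.min(0))/2).round(4))
print(go(.564,.206,-.019,0,s))
cv2.imwrite("pics/top7.png",cv2.resize(p["pixels"][100:320,100:420],(800,550)))
E
```

```text
tcp [0.463  0.0612 0.141 ] w 0.0929 f 0.0 q [-0.22  0.36 -0.04  2.22  0.03  0.55 -1.85] t 21.975 ft [-0.2 -0.1 -0.6]
cup_1 0.97 3274 top 0.063 c [ 0.5216 -0.1546] size [0.046 0.029] [37 73 83]
cup_1 0.56 2742 top 0.063 c [0.4294 0.0601] size [0.047 0.046] [26 26 88]
scene cup_1 0.61 0.063 [ 0.4718 -0.0677  0.1621]
scene cup_1 0.6 0.063 [0.4297 0.0631 0.061 ]
scene vial_1 0.74 0.05 [0.5638 0.2074 0.0484]
scene vial_1 0.5 0.05 [0.681  0.0468 0.0471]
top cup_1 0.66 0.065 [ 0.524  -0.164   0.0628]
top vial_1 0.54 0.052 [0.565  0.2061 0.0499]
top vial_1 0.5 0.033 [ 0.4505 -0.0688  0.0308]
top vial_1 0.45 0.052 [0.6802 0.0458 0.0496]
(array([ 0.1   , -0.1447,  0.1607]), np.float64(-0.001))
```

View pics/top7.png

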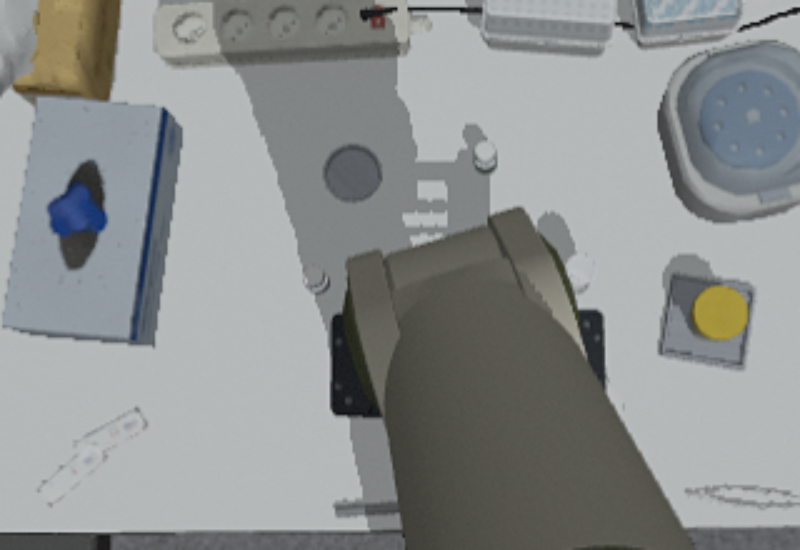

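Both cups stand in their trays: yellow is visible at (720,312) and red is at z = 63 mm in tray 1. The nearer vial is at (316,280).

Request:
{"api": "apply_moves", "payload": {"motion": [0.012,-0.018,0,0,0.035,-0.05,0,0,0.065,-0.09,0,0,0.09,-0.13,0,0,0.1,-0.145,0.02,0,0.1,-0.145,0.04,0,0.1,-0.145,0.06,0,0.1,-0.145,0.06,0,0.1,-0.145,0.06,0]}}

```text
clock: 23.5
tool_pos: [0.5616, 0.2068, 0.0787]
tool_rot: [1.0, 0.0, 0.0, -0.0]
ft_force: [0.5, 0.3, -0.3]
width: 0.0929
finger_force: 0.0
```

```bash
python3 - <<'E'
from h import *
s,p,C=wrist("m8","vial_1");print(go(.564,.2065,-.019,0,s))
E
```

```text
tcp [0.5616 0.2068 0.0787] w 0.0929 f 0.0 q [-0.43  0.59 -0.03  1.99  0.03  0.57 -2.05] t 23.5 ft [ 0.5  0.3 -0.3]
vial_1 0.95 2340 top 0.05 c [0.6797 0.0453] size [0.018 0.018] [83 84 82]
vial_1 0.92 1026 top 0.05 c [0.5637 0.2056] size [0.018 0.018] [87 87 86]
(array([0.0024, 0.0003, 0.0977]), np.float64(0.0))
```

View pics/m8.png

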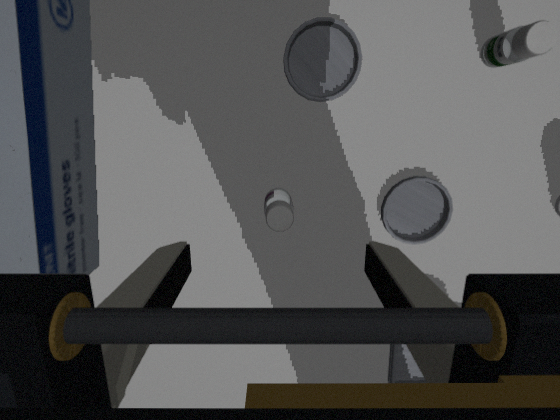

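The vial's cap is at (279,216), between the fingers, and the dishes are at (322,58) and (415,209).

Request:
{"api": "apply_moves", "payload": {"motion": [0.002,0.0005,0.03,0,0.002,0.0005,0.055,0,0.002,0.0005,0.075,0,0.002,0.0005,0.09,0,0.002,0.0005,0.097,0,0.002,0.0005,0.099,0,0.002,0.0005,0.099,0,0.002,0.0005,0.099,0]}}

```text
clock: 24.6
tool_pos: [0.5635, 0.2056, -0.02]
tool_rot: [1.0, -0.0, 0.0, -0.0]
ft_force: [0.1, -0.7, -0.6]
width: 0.0932
finger_force: 0.0
```

Request:
{"api": "apply_moves", "payload": {"motion": [0,0,0,0,0,0,0,0,0,0,0,0,0,0,0,0,0,0,0,0,0,0,0,0,0,0,0,0,0,0,0,0,0,0,0,0,0,0,0,0], "grip": 1, "force": 15}}

```text
clock: 25.85
tool_pos: [0.5632, 0.2055, -0.0206]
tool_rot: [1.0, -0.0, 0.0, 0.0]
ft_force: [0.1, -0.7, 0.5]
width: 0.0217
finger_force: 14.9
```

```bash
python3 - <<'E'
from h import *
s=r.get_state();z=s["tool_pos"][2];print(s["tool_pos"],s["width"],s["finger_force"],go(.5595,.093,z+.003,0,s))
E
```

```text
[ 0.56320767  0.20546638 -0.02060998] 0.021667533456962235 14.921247969323304 (array([-0.0037,  0.1125, -0.003 ]), np.float64(-0.0))
```

Request:
{"api": "apply_moves", "payload": {"motion": [0,0,-0.02,0,0,0,-0.05,0,0,0.01,-0.06,0,-0.001,0.035,-0.06,0,-0.002,0.065,-0.06,0,-0.003,0.095,-0.06,0,-0.0037,0.109,-0.06,0,-0.0037,0.1125,-0.055,0,-0.0037,0.1125,-0.04,0,-0.0037,0.1125,-0.03,0,-0.0037,0.1125,-0.03,0]}}

```text
clock: 27.22
tool_pos: [0.5586, 0.0937, 0.008]
tool_rot: [1.0, 0.001, -0.001, 0.0]
ft_force: [0.1, -0.0, 0.1]
width: 0.0217
finger_force: 14.9
```

```bash
python3 - <<'E'
from h import *
s,p,C=wrist("m9","dish_1");wrist(None,"vial_1");print(go(.5595,.093,-.0176,0,s))
E
```

```text
tcp [0.5586 0.0937 0.008 ] w 0.0217 f 14.9 q [-0.24  0.67 -0.04  2.09  0.07  0.38 -1.91] t 27.225 ft [ 0.1 -0.   0.1]
dish_1 0.77 8587 top 0.01 c [0.6662 0.1734] size [0.044 0.056] [73 69 68]
dish_1 0.73 2517 top 0.031 c [ 0.4984 -0.0287] size [0.101 0.09 ] [119 120 120]
dish_1 0.61 3496 top 0.011 c [0.5688 0.0914] size [0.033 0.056] [95 91 90]
tcp [0.5593 0.0935 0.009 ] w 0.0219 f 14.9 q [-0.24  0.67 -0.04  2.09  0.07  0.38 -1.91] t 27.325 ft [ 0.3  0.9 -1.3]
vial_1 0.84 2251 top 0.05 c [0.6742 0.045 ] size [0.008 0.018] [97 98 96]
vial_1 0.65 3139 top 0.08 c [0.5611 0.0928] size [0.017 0.019] [110 109 109]
(array([0.0009, 0.0007, 0.0256]), np.float64(0.001))
```

View pics/m9.png

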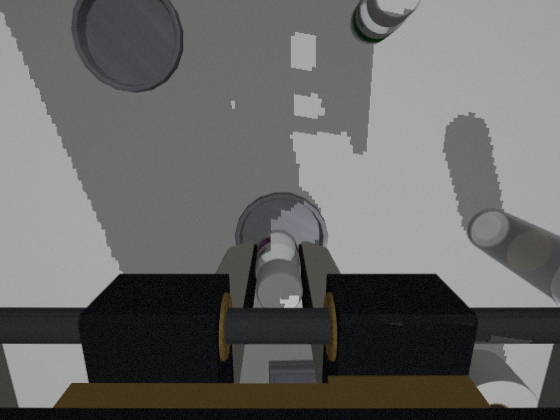

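The vial is held upright at (278,265), centred over the dish at (282,235). I'll lower it 27 mm and check for contact.

Request:
{"api": "apply_moves", "payload": {"motion": [0,0,0.006,0,0,0,0.013,0,0,0,0.019,0,0,0,0.023,0,0,0,0.025,0,0,0,0.026,0,0,0,0.0265,0,0,0,0.0265,0,0,0,0.0265,0]}}

```text
clock: 28.55
tool_pos: [0.5595, 0.093, -0.017]
tool_rot: [1.0, -0.0, 0.0, -0.0]
ft_force: [-0.1, 0.0, -0.6]
width: 0.0216
finger_force: 14.9
```

Request:
{"api": "apply_moves", "payload": {"motion": [0,0,0.0005,0,0,0,0.001,0,0,0,0.001,0,0,0,0.001,0]}}

```text
clock: 29.05
tool_pos: [0.5596, 0.093, -0.0177]
tool_rot: [1.0, -0.0, 0.0, -0.0]
ft_force: [-0.9, -0.2, 5.3]
width: 0.0217
finger_force: 15.0
```

Request:
{"api": "apply_moves", "payload": {"motion": [0,0,0,0,0,0,0,0,0,0,0,0,0,0,0,0,0,0,-0.003,0,0,0,-0.015,0,0,0,-0.04,0,0,0,-0.075,0,0,0,-0.1,0,0,0,-0.1,0], "grip": -1}}

```text
clock: 30.3
tool_pos: [0.5608, 0.0932, 0.0845]
tool_rot: [1.0, -0.0, 0.002, -0.0]
ft_force: [-0.1, 0.2, -0.1]
width: 0.0928
finger_force: 0.0
```

```bash
python3 - <<'E'
from h import *
s,p,C=wrist(None,"vial_1");print(go(.6803,.0462,-.0205,0,s))
E
```

```text
tcp [0.5608 0.0932 0.0845] w 0.0928 f 0.0 q [-0.23  0.55 -0.06  2.05  0.06  0.54 -1.89] t 30.3 ft [-0.1  0.2 -0.1]
vial_1 0.98 1052 top 0.053 c [0.5599 0.092 ] size [0.019 0.019] [107 107 107]
vial_1 0.69 1343 top 0.05 c [0.6798 0.0446] size [0.019 0.019] [97 98 97]
(array([0.1191, 0.047 , 0.1054]), np.float64(-0.0))
```

Request:
{"api": "apply_moves", "payload": {"motion": [0.015,0.006,0,0,0.045,0.018,0,0,0.08,0.032,0,0,0.108,0.043,0,0,0.119,0.0472,0.005,0,0.119,0.0472,0.025,0,0.119,0.0472,0.045,0,0.119,0.0472,0.065,0,0.119,0.0472,0.082,0,0.119,0.0472,0.095,0,0.119,0.0472,0.102,0,0.119,0.0472,0.105,0,0.119,0.0472,0.105,0,0.119,0.0472,0.105,0]}}

```text
clock: 32.15
tool_pos: [0.6789, 0.0458, -0.0225]
tool_rot: [1.0, -0.0, 0.0, -0.0]
ft_force: [0.8, -0.6, 0.2]
width: 0.0932
finger_force: 0.0
```

Request:
{"api": "apply_moves", "payload": {"motion": [0,0,0,0,0,0,0,0,0,0,0,0,0,0,0,0,0,0,0,0,0,0,0,0,0,0,0,0,0,0,0,0,0,0,0,0,0,0,0,0], "grip": 1, "force": 15}}

```text
clock: 33.4
tool_pos: [0.6785, 0.0457, -0.0231]
tool_rot: [1.0, -0.0, -0.0, 0.0]
ft_force: [-0.2, 0.1, -0.6]
width: 0.0221
finger_force: 14.9
```

```bash
python3 - <<'E'
from h import *
s=r.get_state();z=s["tool_pos"][2];print(s["tool_pos"],s["width"],s["finger_force"],go(.6735,.175,z+.003,0,s))
E
```

```text
[ 0.67845385  0.04573649 -0.02313407] 0.02211020153602129 14.94176193344174 (array([-0.005 , -0.1293, -0.003 ]), np.float64(-0.0))
```

This grip is about 3 mm low for the dish rim, so I'll regrip higher.

Request:
{"api": "apply_moves", "payload": {"motion": [0,0,0,0,0,0,0,0,0,0,-0.003,0,0,0,-0.004,0,0,0,-0.004,0], "grip": -1}}

```text
clock: 34.02
tool_pos: [0.6786, 0.0457, -0.0189]
tool_rot: [1.0, -0.0, 0.0, -0.0]
ft_force: [0.1, 0.7, -0.4]
width: 0.0674
finger_force: 0.0
```

Request:
{"api": "apply_moves", "payload": {"motion": [0,0,0,0,0,0,0,0,0,0,0,0,0,0,0,0,0,0,0,0,0,0,0,0,0,0,0,0,0,0,0,0], "grip": 1, "force": 15}}

```text
clock: 35.02
tool_pos: [0.6785, 0.0458, -0.0191]
tool_rot: [1.0, -0.0, -0.0, 0.0]
ft_force: [0.1, 0.1, -0.2]
width: 0.0218
finger_force: 15.0
```

```bash
python3 - <<'E'
from h import *
s=r.get_state();z=s["tool_pos"][2];print(s["tool_pos"],s["width"],s["finger_force"],go(.6735,.175,z+.003,0,s))
E
```

```text
[ 0.67845023  0.04575301 -0.01912008] 0.021815061679592948 14.973752504374715 (array([-0.005 , -0.1292, -0.003 ]), np.float64(-0.0))
```

Request:
{"api": "apply_moves", "payload": {"motion": [0,0,-0.02,0,0,0,-0.05,0,0,-0.01,-0.06,0,-0.001,-0.04,-0.06,0,-0.003,-0.075,-0.06,0,-0.004,-0.105,-0.06,0,-0.005,-0.124,-0.06,0,-0.005,-0.129,-0.055,0,-0.005,-0.129,-0.04,0,-0.005,-0.129,-0.03,0,-0.005,-0.129,-0.03,0]}}

```text
clock: 36.4
tool_pos: [0.6727, 0.1732, 0.0093]
tool_rot: [1.0, -0.001, -0.001, 0.001]
ft_force: [-0.9, 0.3, -0.1]
width: 0.0219
finger_force: 15.0
```

```bash
python3 - <<'E'
from h import *
s,p,C=wrist("m10","dish_1");wrist(None,"vial_1")
E
```

```text
tcp [0.6727 0.1732 0.0093] w 0.0219 f 15.0 q [-0.31  0.77 -0.04  1.79  0.05  0.59 -1.95] t 36.4 ft [-0.9  0.3 -0.1]
dish_1 0.98 3602 top 0.011 c [0.6837 0.174 ] size [0.034 0.056] [74 71 70]
tcp [0.6736 0.1739 0.0106] w 0.022 f 15.0 q [-0.31  0.77 -0.04  1.79  0.05  0.59 -1.95] t 36.5 ft [0.2 0.6 0.2]
vial_1 0.98 3101 top 0.08 c [0.6759 0.1743] size [0.019 0.018] [102 103 102]
```

View pics/m10.png

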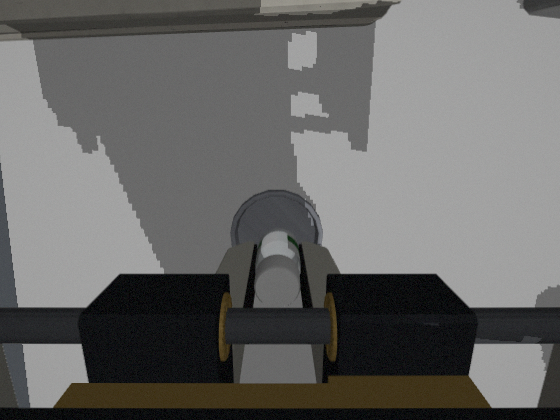

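The green-banded vial is held upright at (278,262) over the dish at (277,230). I'll lower it.

Request:
{"api": "apply_moves", "payload": {"motion": [0,0,0.006,0,0,0,0.013,0,0,0,0.019,0,0,0,0.023,0,0,0,0.025,0,0,0,0.026,0,0,0,0.0265,0,0,0,0.0265,0,0,0,0.0265,0]}}

```text
clock: 37.72
tool_pos: [0.6736, 0.1748, -0.0155]
tool_rot: [1.0, -0.0, 0.0, -0.0]
ft_force: [-0.1, -0.4, -0.3]
width: 0.0217
finger_force: 15.0
```

Request:
{"api": "apply_moves", "payload": {"motion": [0,0,0.0005,0,0,0,0.001,0,0,0,0.001,0]}}

```text
clock: 38.1
tool_pos: [0.6736, 0.1748, -0.0162]
tool_rot: [1.0, -0.0, 0.0, -0.0]
ft_force: [-0.8, -0.1, 4.8]
width: 0.0218
finger_force: 15.0
```

Contact felt, so I'll release and rise.

Request:
{"api": "apply_moves", "payload": {"motion": [0,0,0,0,0,0,0,0,0,0,0,0,0,0,0,0,0,0,-0.003,0,0,0,-0.015,0,0,0,-0.04,0,0,0,-0.075,0,0,0,-0.12,0,0,0,-0.16,0,0,0,-0.16,0,0,0,-0.16,0], "grip": -1}}

```text
clock: 39.6
tool_pos: [0.6732, 0.1746, 0.1437]
tool_rot: [1.0, -0.0, 0.0, -0.0]
ft_force: [-0.5, 1.1, 0.1]
width: 0.0927
finger_force: 0.0
```

```bash
python3 - <<'E'
from h import *
s,p,C=wrist(None,"vial_1")
for c in ("scene","top"):
    p=r.capture(c);C=cloud(p,np.array(p["pose"]))
    for n in("cup_1","vial_1","open_tube","label_roll"):
        for t in r.trace(n,p):
            q=C[t["region"]&(p["range_z"]>0)]
            if len(q)<15:continue
            zt=np.percentile(q[:,2],95);tp=q[q[:,2]>zt-.006]
            print(c,n,round(t["p"],2),zt.round(3),np.median(tp,0).round(3))
    if c=="scene":cv2.imwrite("pics/end.png",p["pixels"])
E
```

```text
tcp [0.6732 0.1746 0.1437] w 0.0927 f 0.0 q [-0.31  0.61 -0.04  1.71  0.03  0.83 -1.94] t 39.6 ft [-0.5  1.1  0.1]
vial_1 0.79 599 top 0.052 c [0.566  0.0934] size [0.008 0.016] [76 74 75]
vial_1 0.7 621 top 0.054 c [0.6752 0.1753] size [0.019 0.019] [83 84 83]
vial_1 0.17 85 top 0.014 c [0.6297 0.048 ] size [0.148 0.157] [75 74 74]
scene cup_1 0.77 0.063 [0.429 0.064 0.061]
scene cup_1 0.75 0.062 [ 0.523 -0.16   0.061]
scene vial_1 0.76 0.053 [0.56  0.096 0.052]
scene vial_1 0.59 0.053 [0.675 0.178 0.052]
scene open_tube 0.65 0.082 [ 0.562 -0.035  0.081]
scene label_roll 0.85 0.031 [ 0.439 -0.044  0.029]
top cup_1 0.55 0.065 [ 0.524 -0.163  0.062]
top open_tube 0.49 0.085 [ 0.564 -0.038  0.084]
top label_roll 0.87 0.033 [ 0.452 -0.059  0.03 ]
```

View pics/end.png

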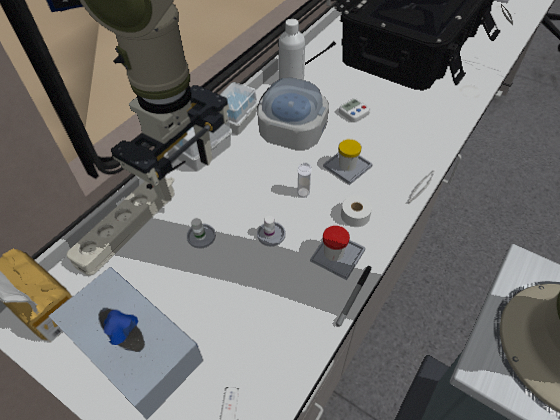

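The picture shows the cups in the trays at (348,158) and (336,245) and the vials upright in the dishes at (199,232) and (270,230). The tube and the label roll haven't moved.

```bash
python3 -c "
from plant import r
print(r.hand_in())"
```

```text
the job is handed in; nothing more can be done
None
```

The job is handed in at about 40 s: both cups stand in the trays, then both vials in the dishes, all upright, with the tube and label roll untouched; my first grasp closed on air because the fingers end 31 mm short of the stated TCP, and it moved nothing.

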